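Tip the gift box flat and shut the springy mailer

TASK

In the open mailer one small kraft box still stands on end, so the lid cannot shut. Without picking anything up, push that box over so that it lies flat on the mailer's floor in its row, then flip the lid over from behind and press it gently fully shut; the board springs back, so finish while still holding the lid down with the fingertips, ready for taping. Leave the other packed things lying where they are and do not disturb the things on the bench.

Things in the scene. Friction and masses are not known exactly. Their poses are not given: they have to be found in the camera images.
- mailer: Brown corrugated mailer, fixed to the bench, 152 (x) x 233 (y) x 52 mm high, board 4 mm. Origin under its centre; x points away from the robot, to the lid's hinge; z up. A 36 mm high wall along y at x = +3.5 mm parts it into a front row (x -72 to +2 mm, y -112 to +112 mm, undivided, with two kraft boxes) and a rear row with three tins between cross walls 30 mm high.
- mailer_lid (a joint): The mailer's lid, rad: 0 fully shut, about 1.9 as it stands open, leaning back away from the robot. Panel 158 mm from hinge to front edge, 243 mm wide, 4 mm thick; 16 mm skirts on its inner side along front and sides go outside the walls. The crease is springy: let go, it returns to about 1.9; about 2 N at the front edge holds it shut.
- lid_hinge (a point): Middle of the lid's hinge line, on the mailer's rear top edge, 52 mm above the bench; the line runs along this point's y axis, x points away from the robot.
- lid_front (a point): Point on the lid's outer face (the top face when shut) in the middle of its width, 20 mm in from the front edge and 137 mm from the hinge; its z axis points out of the outer face.
- tall_box_centre (a point): Centre of the kraft box standing on end near the left or right end of the front row: 57 x 72 x 40 mm along its x, y, z; 0.12 kg. Standing, its y axis is vertical (top 24 mm above the rim), z runs along the row. Lying flat on either broad side its z axis is vertical and its centre 24 mm above the bench. There is room to lie only towards the middle of the mailer.
- flat_box_centre (a point): Centre of the second kraft box, 52 x 68 x 36 mm along its x, y, z, lying flat near the other end of the front row.
- packed_tin_1: Round silvery tin, 62 mm across, 22 mm high, lying in the rear row; origin under its centre.
- packed_tin_2: Second such tin.
- packed_tin_3: Third such tin.
- tape_roll: Roll of brown tape lying on the bench, 117 mm across, 48 mm high; origin under its centre.
- terracotta_cup: Terracotta tumbler, 83 mm across, 108 mm high, on the bench behind the mailer; origin under its centre.
- measure: Yellow tape measure, 68 x 71 x 35 mm, on the bench to the right of the mailer; origin under its centre.
There are look-alikes about, which are no part of the job. What is shaped like the part that bears tall_box_centre but blue is not meant.

How it is judged:
By the outcome, as a careful person would: the job done as asked, in the order asked, and still so for the second after the job is handed in, while the arm keeps its last pose, push and grip.
It also fails if it takes over 42 s, if anything falls off the work surface, if the arm or the gripper's body presses on something with over 40 N, if the wrist force passes 120 N, or if a joint passes its speed limit or range.

ROBOT

A 6-joint arm with a two-finger parallel gripper is mounted at the origin on the work surface; the furniture and walls round the work are solid. World frame = base frame: x ahead of the robot, y to its left, z up, the work surface at z = 0. Lengths are in m, angles in rad, forces in N, time in s.
With the tool pointing down it reaches from about 0.3 to 0.75 m from the base axis. Payload 8.5 kg.
Tool frame: the origin (TCP) lies at the very end of the fingers, on their centre line; the grasp point (between the pads) lies 19 mm behind it (env.tcp_to_grasp is the distance from the TCP to the grasp point, in m); z points along the fingers, y is the direction in which the jaws open and shut (so a half turn about z gives the same grasp; the last joint's range is limited). The gripper opens to 85 mm and grips with 20 to 120 N. Pads are 22 mm wide; open, the fingers measure 114 mm over their backs; the gripper's body (76 mm by 85 mm) begins 54 mm behind the grasp point. The pads swing forward as they close: fully open they stand 13 mm farther back than shut.
Start: joints at [1.002, 0.381, 1.297, -0, 1.464, -0.215], TCP at [0.191, 0.516, 0.231] pointing down, gripper open.
Joint ranges: [-3.11, 3.11], [-0.89, 2.33], [0.22, 2.48], [-1.42, 4.56], [0.17, 2.85], [-2.88, 2.88]. Speed limits (rad/s): [2.39, 2.39, 3.14, 3.14, 3.14, 3.14].

INTERFACE

Orientations are given as a rotation vector (axis times angle).
In Python, from rig import env gives the robot as it stands.
- The arm moves only by the tool move_arm, never from a script. Its argument "moves" is a list of rows, each a list of 4 numbers: the shift along the world's x, y, z normalised to -1 to 1, where 1 is 5 cm, then the turn about the world's z normalised to -1 to 1, where 1 is 0.15 rad. In form: [[tx, ty, tz, roll], ...]. A call has 1 to 12 rows; each row shifts and turns the commanded pose from where the row before left it; what a row does not reach is not made up. A row lasts 1/8 s, in which the tool goes at most 62.5 mm and 10.7 degrees, less where a joint would pass 70% of its speed; a pose out of reach is approached as far as the arm can. A call with a number of a shift or a turn outside -1 to 1 is refused whole. A call with a gripper value outside its range is refused whole. "jaw" is the gripper command: -1 is fully open, 1 is shut, values between are in proportion, set as the call begins (left out, the last holds). The fingers move at their own pace and stop on an object; "squeeze" is the grip in N (left out, the last holds). Time passes only in rows, so rows that do not move let the fingers close. It gives the time, the measured TCP pose, the force and the opening at its end, in the units of the state.
- env.state(): the state, without advancing time (a new reading comes with each control period).
- env.read_camera(name): name is "side" or "top"; returns a dict with "img" (384x512x3 uint8, blue, green, red), "camera_matrix" (3x3 intrinsics, pixels), "dist_coeffs" ([k1, k2, p1, p2, k3] as OpenCV has them; the pictures are not rectified), "R" (3x3) and "t" (3): a world point X has camera coordinates R X + t. Camera axes: x right, y down, z forward; pixel columns grow to the right and rows downward; lengths in m; the calibration is good to about 2 mm. A picture is of the moment at which its call begins. There is no depth.
- env.job_done(): hands the job in, once; it reports no verdict.
Trained networks look in the newest picture that a camera, given by its name, has taken for a name from the list of things; names that differ only in an ending like _2 or _b are one class to them, and where a whole thing is asked for, a point or a joint stands for the part that bears it (a point fixed in the world has none). Each returns a list of dicts, best first, with "conf" (0 to 1); they miss things now and then, are a little off and sometimes report something else, mostly with a low value. They report only what shows in the picture. A call takes as long as a camera call. They do not tell look-alikes from the thing itself.
- env.masks_of(camera, label): "region" (384x512 bool, what is visible of it) and "extent" ([centre column, centre row, width, height] in pixels, round what is visible of it).
The state is a dict: "time": time; "joint_positions": joint angles; "qd": joint speeds; "effort": joint torques, N m; "tool_pos": TCP position; "orientation": TCP orientation; "ft_force": force on the tool from outside, world axes, zero at the start; "moment": the same for the moment, N m; "gripper_width": opening from 0.0 (shut) to 1.0 (fully open).
Only numpy, scipy, OpenCV 4.12 (cv2) and the standard library are available. Lean on these libraries where they do the work, as an engineer would, in place of code of your own. Each camera call takes 0.05 s, during which the arm holds its last target. There are 200 camera calls.

## Working session

There is one attempt and no reset: what is moved stays moved. The work goes in short steps, Python scripts to look and compute and a tool call to move; the robot and the scene stay as the last step left them, time stands still between calls to the robot, and variables do not carry over. Pictures are saved under pics/ and viewed, on a budget of 10 in all, crops included, one or two more only if the job needs it, and the job is handed in when it is done.

Besides the shell and the picture viewer there is one more tool, called as name(argument=value, ...), one argument or row to a line, values as JSON. move_arm: Moves the arm, as the interface text tells. Its arguments: {"type":"object","properties":{"moves":{"type":"array","items":{"type":"array","items":{"type":"number"}}},"jaw":{"type":"number"},"squeeze":{"type":"number"}},"required":["moves"]}

```bash
mkdir -p pics; cat > h.py <<'E'
import numpy as np, cv2
from rig import env
def snap(c,fn=None):
    d=env.read_camera(c)
    if fn: cv2.imwrite('pics/'+fn,d['img'])
    return d
def proj(d,P):
    P=np.atleast_2d(np.array(P,float)); return cv2.projectPoints(P,cv2.Rodrigues(d['R'])[0],d['t'],d['camera_matrix'],d['dist_coeffs'])[0].reshape(-1,2)
def ray(d,uv,z):
    n=cv2.undistortPoints(np.array([[uv]],float),d['camera_matrix'],d['dist_coeffs']).ravel()
    v=d['R'].T@np.array([n[0],n[1],1]); c=-d['R'].T@d['t']; return c+v*(z-c[2])/v[2]
E
python3 - <<'E'
from h import *
for c in('top','side'):
    d=snap(c,c+'0.png'); print(c,'cam',(-d['R'].T@d['t']).round(3),'fwd',d['R'][2].round(2),'right',d['R'][0].round(2))
    for l in('mailer','mailer_lid','tall_box_centre','flat_box_centre','packed_tin_1','tape_roll','terracotta_cup','measure'):
        for m in env.masks_of(c,l): print(l,round(m['conf'],2),np.round(m['extent']))
s=env.state();print(s)
a,b=cv2.imread('pics/top0.png'),cv2.imread('pics/side0.png')
E
```

```text
top cam [0.409 0.117 1.034] fwd [ 0.16  0.02 -0.99] right [ 0.   -1.   -0.02]
mailer 0.58 [298. 200. 106. 103.]
mailer_lid 0.72 [295. 173. 109.  57.]
tall_box_centre 0.97 [211. 196.  28.  21.]
tall_box_centre 0.94 [220. 248.  26.  19.]
tall_box_centre 0.94 [241. 283.  23.  17.]
tall_box_centre 0.79 [277. 237.  14.  20.]
flat_box_centre 0.91 [327. 228.  30.  22.]
packed_tin_1 0.93 [324. 202.  27.  22.]
packed_tin_1 0.73 [295. 207.  26.  26.]
packed_tin_1 0.65 [268. 210.  21.  23.]
tape_roll 0.88 [142. 170.  47.  45.]
terracotta_cup 0.56 [282. 120.  32.  43.]
measure 0.85 [386. 266.  29.  31.]
measure 0.57 [296. 172. 108.  54.]
measure 0.44 [327. 202.  25.  28.]
side cam [-0.029 -0.889  1.019] fwd [ 0.39  0.68 -0.62] right [ 0.86 -0.51 -0.02]
mailer 0.97 [268. 210. 104. 117.]
mailer_lid 0.88 [285. 189.  73.  79.]
tall_box_centre 0.72 [206. 201.  25.  28.]
tall_box_centre 0.67 [233. 218.  18.  26.]
tall_box_centre 0.58 [239. 179.  26.  28.]
flat_box_centre 0.58 [262. 246.  25.  16.]
packed_tin_1 0.66 [249. 213.  14.  15.]
tape_roll 0.76 [230. 147.  32.  31.]
terracotta_cup 0.88 [318. 188.  25.  38.]
measure 0.85 [262. 296.  30.  25.]
{'time': 0.9, 'joint_positions': array([ 1.00171282e+00,  3.80589811e-01,  1.29743094e+00, -1.00469915e-05,
        1.46362685e+00, -2.15324159e-01]), 'qd': array([ 0.00139794,  0.00019578,  0.00134186, -0.0001838 , -0.00229633,
       -0.00078582]), 'effort': array([-1.36144547e-03, -4.48325193e+01, -2.31462407e+01, -3.68097662e-04,
        5.13612904e-04, -3.16639962e-06]), 'tool_pos': array([0.19053081, 0.51590311, 0.23131743]), 'orientation': array([-5.52787115e-01, -3.09256477e+00,  8.57554508e-05]), 'ft_force': array([0.53630736, 0.06485717, 0.43959647]), 'moment': array([-0.02592888, -0.0247451 ,  0.06388507]), 'gripper_width': 1.0002533568413927}
```

```bash
python3 - <<'E'
import cv2
a=cv2.imread('pics/top0.png')[90:310,170:430];b=cv2.imread('pics/side0.png')[110:330,160:390]
cv2.imwrite('pics/c1.png',cv2.resize(a,None,fx=3,fy=2.7,interpolation=2) if 0 else cv2.resize(a,(780,660))[:600])
cv2.imwrite('pics/c1.png',cv2.resize(a,(702,594),interpolation=2))
cv2.imwrite('pics/c2.png',cv2.resize(b,(621,594),interpolation=2))
E
```

```text
(no output)
```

View pics/c1.png

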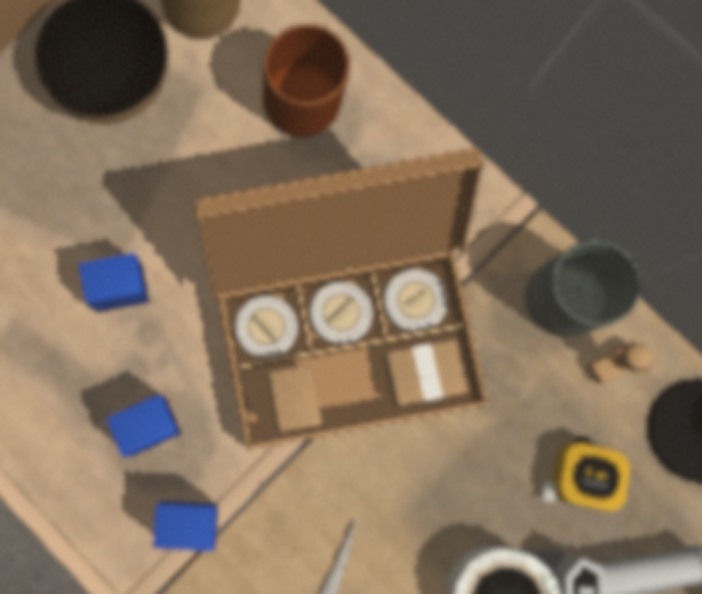

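View pics/c2.png

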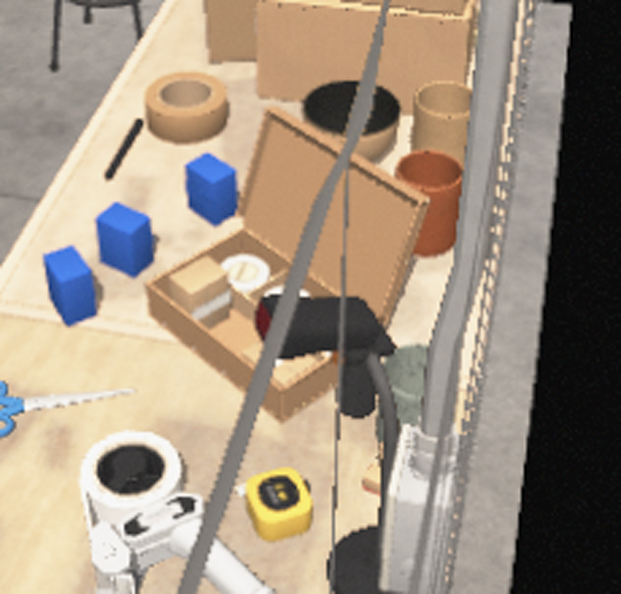

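The top view shows the open mailer with its corners at about crop (222,292), (460,255), (484,402) and (250,444). The standing kraft box is near the left end at crop (297,398), and the flat one with the white stripe is at (430,372). Things that could be taken for the tall box, in full top pixels: the kraft box at (277,237), and blue look-alikes at (211,196), (220,248) and (241,283). I choose the kraft one inside the mailer. The cup stands behind the lid.

```bash
python3 - <<'E'
from h import *
d=snap('top'); s=snap('side','side1.png')
f=lambda x,y:(170+x/2.7,90+y/2.7)
C={k:ray(d,f(*p),.052) for k,p in dict(rl=(221,292),rr=(461,256),fr=(484,402),fl=(249,445)).items()}
for k in C: print(k,C[k].round(4))
L=[(76,116.5),(76,-116.5),(-76,-116.5),(-76,116.5)]
A=np.array([C[k][:2] for k in('rl','rr','fr','fl')]);B=np.array(L)/1e3
H=(B-B.mean(0)).T@(A-A.mean(0));U,S,V=np.linalg.svd(H);R=(U@V).T
t=A.mean(0)-R@B.mean(0);yaw=np.arctan2(R[1,0],R[0,0]);print('centre',t.round(4),'yaw',yaw.round(4),'res mm',((B@R.T+t-A)*1e3).round(1))
np.savez('m.npz',R=R,t=t,yaw=yaw)
def loc(p):return (R.T@(np.array(p[:2])-t)*1e3).round(1)
for k,p in dict(lidL=(198,205),lidR=(482,155)).items(): print(k,[ (z,loc(ray(d,f(*p),z))) for z in(.195,.205)])
for m in env.masks_of('top','tall_box_centre')[:4]:
    if abs(m['extent'][0]-277)<5 and abs(m['extent'][1]-237)<6:
        c,_=cv2.findContours(m['region'].astype('uint8'),0,2);print('mask',cv2.minAreaRect(c[0]))
for n,p in dict(tl=(272,371),tr=(313,364),br=(323,425),bl=(284,432)).items(): print('box top',n,loc(ray(d,f(*p),.076)))
for n,p in dict(fl=(389,350),fr_=(467,340),rr=(468,397),ll=(400,407)).items(): print('flat',n,loc(ray(d,f(*p),.040)))
for n,p,z in (('cuprim',(306,58),.108),('bluecup',(595,285),.09)): q=ray(d,f(*p),z);print(n,q.round(3),loc(q))
cr=s['img'][180:270,190:310];
pts=np.array([(x,y,0.052) for x,y in (B@R.T+t)]);uv=proj(s,pts)
for u in uv: cv2.circle(s['img'],tuple(np.int32(u.round())),1,(0,0,255),-1)
a=cv2.resize(s['img'],(512,384));b=cv2.resize(s['img'][170:270,180:310],(499,384),interpolation=2)
cv2.imwrite('pics/f.png',cv2.resize(np.hstack([cv2.resize(d['img'],None,fx=.78,fy=.78),cv2.resize(s['img'],None,fx=.78,fy=.78)]),(798,300)))
cv2.imwrite('pics/g.png',np.vstack([cv2.resize(cv2.imread('pics/f.png'),(798,300)),np.pad(cv2.resize(b,(390,300)),((0,0),(0,408),(0,0)))]))
E
```

```text
rl [0.5629 0.1443 0.052 ]
rr [ 0.5986 -0.0892  0.052 ]
fr [ 0.4575 -0.106   0.052 ]
fl [0.416  0.1169 0.052 ]
centre [0.5087 0.0165] yaw 0.1631 res mm [[ 1.9 -0.5]
 [ 4.1  3.1]
 [-4.8 -4.8]
 [-1.2  2.2]]
lidL [(0.195, array([128. , 124.5])), (0.205, array([125.5, 124.4]))]
lidR [(0.195, array([ 131.5, -118.9])), (0.205, array([ 129. , -116.1]))]
mask ((278.8461608886719, 237.73077392578125), (22.161123275756836, 15.100942611694336), 78.69007110595703)
box top tl [-11.3  81.8]
box top tr [-11.   42.9]
box top br [-68.2  43.5]
box top bl [-68.8  80.2]
flat fl [ -6.7 -35. ]
flat fr_ [  -9.1 -111.2]
flat rr [ -63.3 -101.3]
flat ll [-62.4 -35.2]
cuprim [0.779 0.063 0.108] [274.7   1.9]
bluecup [ 0.564 -0.203  0.09 ] [  18.7 -225.7]
```

View pics/g.png

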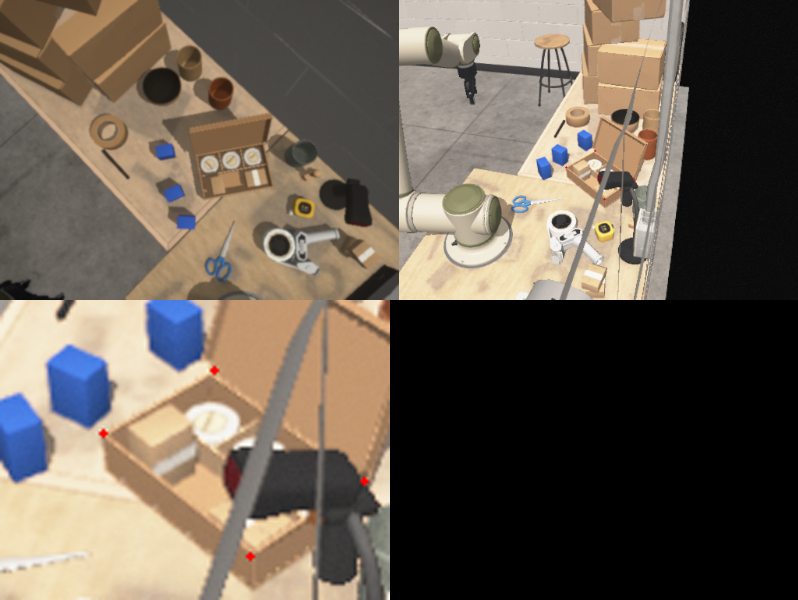

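The whole scene agrees with the fit: the mailer's rim corners project well into the side view. The standing box is at local x −68..−11, y 43..81, the flat box starts at y≈−35, and the lid edge matches 1.9 rad. The cup is well behind at local x 275, and the lamp is far off to the right. Next I move over the left end of the row with the jaws shut.

move_arm(
  moves=[
    [0.52, -0.8, 0, 0.345],
    [0.52, -0.8, 0, 0.345],
    [0.52, -0.8, 0, 0.345],
    [0.52, -0.8, 0, 0.345],
    [0.52, -0.8, 0, 0.345],
    [0.52, -0.8, 0, 0.345],
    [0.52, -0.8, 0, 0.345],
    [0.52, -0.8, 0, 0.345],
    [0.52, -0.8, 0, 0.345],
    [0.52, -0.8, 0, 0.345],
    [0, 0, 0, 0],
    [0, 0, 0, 0],
  ],
  jaw=1,
)

```text
time: 2.55
tool_pos: [0.4502, 0.1162, 0.2313]
orientation: [0.256, -3.131, -0.0]
ft_force: [-0.8, 0.1, 0.2]
gripper_width: 0.0
```

move_arm(
  moves=[
    [0, 0, -0.8, 0],
    [0, 0, -0.8, 0],
    [0, 0, -0.8, 0],
    [0, 0, -0.8, 0],
    [0, 0, -0.1, 0],
    [0.03, -0.2, 0, 0],
    [0.016, -0.1, 0, 0],
    [0.016, -0.1, 0, 0],
    [0.016, -0.1, 0, 0],
    [0.016, -0.1, 0, 0],
    [0, 0, 0, 0],
  ],
)

```text
time: 3.92
tool_pos: [0.4553, 0.0856, 0.0663]
orientation: [0.256, -3.131, 0.0]
ft_force: [-0.4, -0.4, -0.6]
gripper_width: 0.002
```

```bash
python3 - <<'E'
from h import *
m=np.load('m.npz');s=env.state();print(m['R'].T@(s['tool_pos'][:2]-m['t']),s['tool_pos'],s['ft_force'])
d=snap('side');e=snap('top')
cv2.imwrite('pics/p1.png',np.hstack([cv2.resize(d['img'][170:270,180:310],(400,308),interpolation=2),cv2.resize(e['img'][170:270,220:350],(400,308),interpolation=2)]))
E
```

```text
[-0.04149717  0.07681312] [0.45531163 0.08555189 0.06631483] [-0.40286651 -0.40519484 -0.56848315]
```

View pics/p1.png

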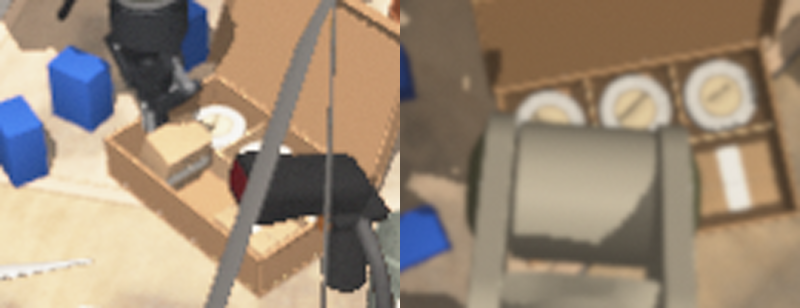

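The side view shows the box tilting towards the middle under the fingers, at crop (178,150), and it isn't sliding. I'll keep pushing.

move_arm(
  moves=[
    [0.016, -0.1, 0, 0],
    [0.016, -0.1, 0, 0],
    [0.016, -0.1, 0, 0],
    [0.016, -0.1, 0, 0],
    [0.016, -0.1, 0, 0],
    [0.016, -0.1, 0, 0],
    [0.016, -0.1, 0, 0],
    [0.016, -0.1, 0, 0],
    [0, 0, 0, 0],
    [0, 0, 0, 0],
  ],
)

```text
time: 5.28
tool_pos: [0.4616, 0.046, 0.0663]
orientation: [0.257, -3.131, -0.0]
ft_force: [0.1, -0.2, 0.1]
gripper_width: 0.001
```

```bash
python3 - <<'E'
from h import *
m=np.load('m.npz');s=env.state();print(m['R'].T@(s['tool_pos'][:2]-m['t']),s['tool_pos'],s['ft_force'])
d=snap('side');cv2.imwrite('pics/p2.png',cv2.resize(d['img'][170:270,180:310],(520,400),interpolation=2))
E
```

```text
[-0.04172404  0.03673464] [0.46159446 0.04596828 0.06631004] [ 0.08511799 -0.15912489  0.05991845]
```

View pics/p2.png

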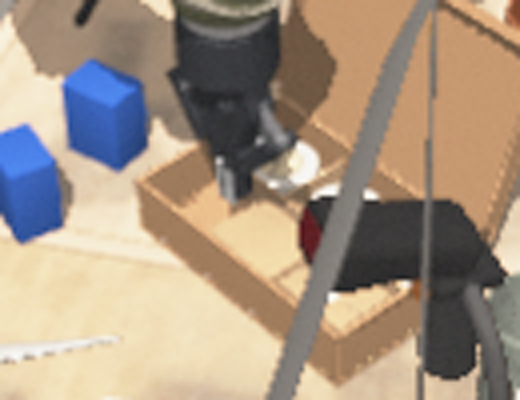

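The box now looks flat. I'll raise the tool and cross over the lid to the far side, then look.

move_arm(
  moves=[
    [0, 0.05, 0.94, 0],
    [0, 0, 0.94, 0],
    [0, 0, 0.94, 0],
    [0, 0, 0.94, 0],
    [0, 0, 0.94, 0],
    [0.85, -0.02, 0, 0],
    [0.85, -0.02, 0, 0],
    [0.85, -0.02, 0, 0],
    [0.85, -0.02, 0, 0],
    [0.85, -0.02, 0, 0],
    [0, 0, 0, 0],
    [0, 0, 0, 0],
  ],
)

```text
time: 6.82
tool_pos: [0.6737, 0.0437, 0.3011]
orientation: [0.257, -3.13, -0.0]
ft_force: [0.6, 0.4, -0.6]
gripper_width: 0.002
```

```bash
python3 - <<'E'
from h import *
m=np.load('m.npz');s=env.state();print(m['R'].T@(s['tool_pos'][:2]-m['t']),s['tool_pos'],s['joint_positions'])
d=snap('side');e=snap('top')
cv2.imwrite('pics/p3.png',np.hstack([cv2.resize(d['img'][160:270,190:310],(400,367),interpolation=2),cv2.resize(e['img'][130:260,220:360],(400,367),interpolation=2)]))
for c in('side','top'):
  for l in('tall_box_centre','flat_box_centre'):
    for k in env.masks_of(c,l): print(c,l,round(k['conf'],2),np.round(k['extent']))
E
```

```text
[1.67236135e-01 2.08054914e-05] [0.67374289 0.04366592 0.30113238] [-1.10205706e-01  5.92236846e-01  7.39749614e-01  4.48129555e-06
  1.81028415e+00 -1.84500154e+00]
side tall_box_centre 0.89 [206. 201.  22.  32.]
side tall_box_centre 0.65 [187. 219.  15.  31.]
side tall_box_centre 0.56 [243. 232.  19.  21.]
side tall_box_centre 0.55 [239. 178.  21.  33.]
side flat_box_centre 0.74 [242. 232.  17.  24.]
top tall_box_centre 0.98 [222. 249.  23.  22.]
top tall_box_centre 0.85 [242. 282.  23.  15.]
top tall_box_centre 0.84 [213. 195.  24.  21.]
top flat_box_centre 0.31 [142. 168.  51.  46.]
```

View pics/p3.png

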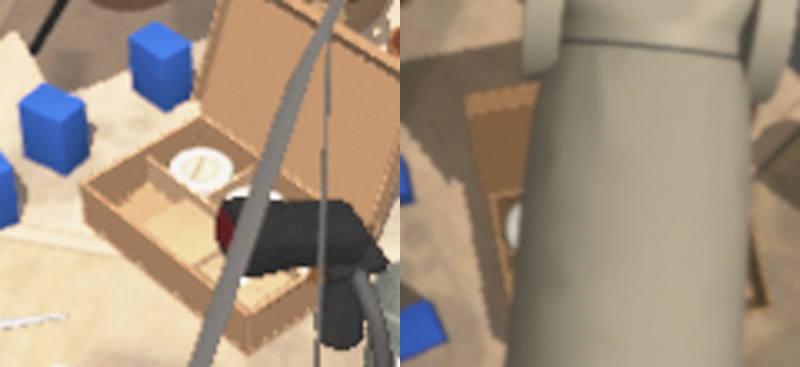

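The side view shows the box lying low in the row, partly behind the lamp. I'll check it against a projected flat-box outline.

```bash
python3 - <<'E'
from h import *
m=np.load('m.npz');d=snap('side')
im=d['img'][190:270,200:300];o=cv2.resize(im,None,fx=6,fy=6,interpolation=2);o2=o.copy()
for x0,x1,y0,y1,col in((-68,-11,-29,43,(0,0,255)),(-63,-9,-103,-35,(255,0,0))):
    P=[np.r_[m['R']@(np.array(p)/1e3)+m['t'],z] for z in (.044 if y1>0 else .04,) for p in((x0,y0),(x0,y1),(x1,y1),(x1,y0))]
    uv=(proj(d,P)-[200,190]+.5)*6;cv2.polylines(o2,[np.int32(uv)],True,col,1)
cv2.imwrite('pics/p4.png',cv2.resize(np.vstack([o[:300],o2[:300]]),None,fx=1,fy=1))
E
```

```text
(no output)
```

View pics/p4.png

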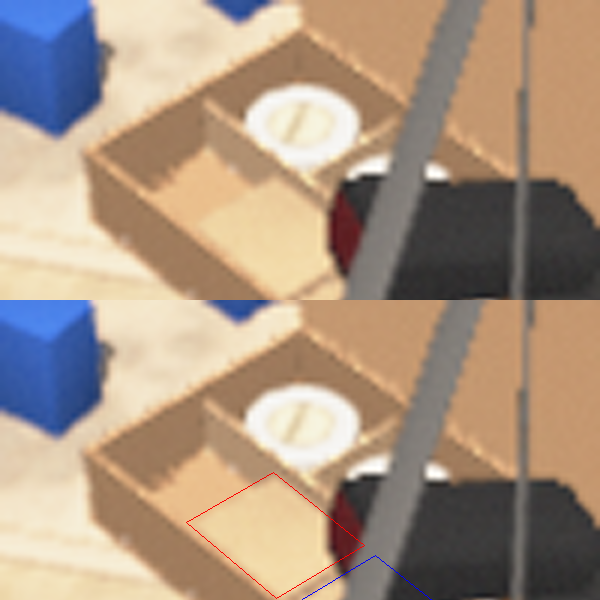

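The box lies flat where predicted, clear of the flat box. Now I go down behind the lid and push it upright.

move_arm(
  moves=[
    [0, 0, -0.9, 0],
    [0, 0, -0.9, 0],
    [0, 0, -0.82, 0],
    [-0.3, -0.05, 0.08, 0],
    [-0.3, -0.05, 0.08, 0],
    [-0.3, -0.05, 0.08, 0],
    [-0.3, -0.05, 0.08, 0],
    [-0.3, -0.05, 0.08, 0],
    [0, 0, 0, 0],
  ],
)

```text
time: 8.3
tool_pos: [0.5988, 0.0309, 0.1911]
orientation: [-0.256, 3.13, -0.0]
ft_force: [0.8, 1.0, 0.3]
gripper_width: -0.001
```

```bash
python3 - <<'E'
from h import *
m=np.load('m.npz');s=env.state();print(m['R'].T@(s['tool_pos'][:2]-m['t']),s['tool_pos'],s['ft_force'])
d=snap('side');cv2.imwrite('pics/p5.png',cv2.resize(d['img'][140:280,190:350],(600,525),interpolation=2))
E
```

```text
[ 0.09120445 -0.00042703] [0.59879258 0.03088038 0.19113988] [0.79956534 1.02778147 0.27797026]
```

View pics/p5.png

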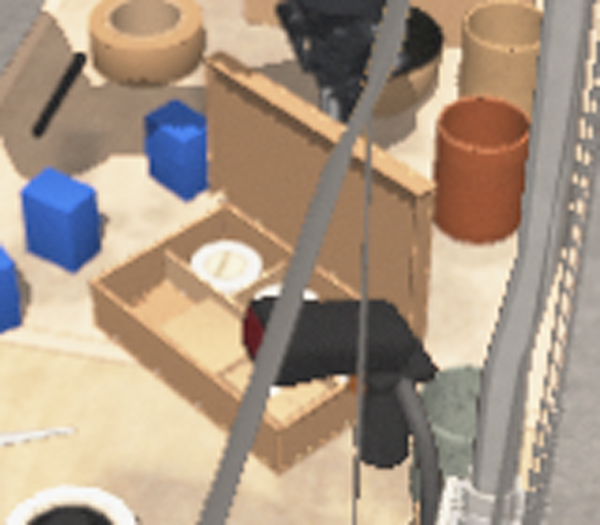

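The lid stands upright against the fingertips, at crop (330,110). I continue along the arc.

move_arm(
  moves=[
    [-0.26, -0.043, 0, 0],
    [-0.26, -0.043, 0, 0],
    [-0.26, -0.043, 0, 0],
    [-0.26, -0.043, -0.04, 0],
    [-0.25, -0.041, -0.14, 0],
    [-0.25, -0.041, -0.14, 0],
    [-0.25, -0.041, -0.14, 0],
    [-0.2, -0.032, -0.2, 0],
    [-0.2, -0.032, -0.2, 0],
    [-0.2, -0.032, -0.2, 0],
    [-0.15, -0.024, -0.25, 0],
    [-0.15, -0.024, -0.25, 0],
  ],
)

```text
time: 9.85
tool_pos: [0.4654, 0.0088, 0.1121]
orientation: [-0.257, 3.13, -0.001]
ft_force: [1.2, -0.2, 0.9]
gripper_width: 0.001
```

```bash
python3 - <<'E'
from h import *
m=np.load('m.npz');s=env.state();print(m['R'].T@(s['tool_pos'][:2]-m['t']),s['tool_pos'],s['ft_force'])
E
```

```text
[-0.04397269 -0.0005945 ] [0.46543597 0.0087693  0.11207314] [ 1.23635073 -0.24291456  0.87474184]
```

move_arm(
  moves=[
    [-0.07, -0.012, -0.18, 0],
    [-0.07, -0.012, -0.18, 0],
    [-0.07, -0.012, -0.18, 0],
    [-0.02, -0.003, -0.14, 0],
    [-0.02, -0.003, -0.14, 0],
    [-0.02, -0.003, -0.12, 0],
    [0, 0, 0, 0],
    [0, 0, 0, 0],
  ],
)

```text
time: 10.85
tool_pos: [0.4511, 0.0068, 0.0654]
orientation: [0.257, -3.131, -0.0]
ft_force: [-0.4, 0.3, 1.8]
gripper_width: -0.002
```

```bash
python3 - <<'E'
from h import *
m=np.load('m.npz');s=env.state();print(m['R'].T@(s['tool_pos'][:2]-m['t']),s['tool_pos'],s['ft_force'])
d=snap('side');cv2.imwrite('pics/p6.png',cv2.resize(d['img'][140:280,190:350],(600,525),interpolation=2))
E
```

```text
[-0.0584685  -0.00024221] [0.45107528 0.00676354 0.06539336] [-0.38564852  0.32830051  1.84349912]
```

View pics/p6.png

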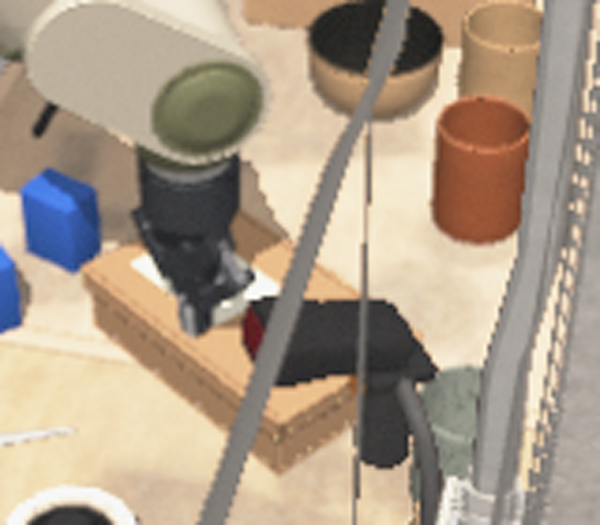

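The lid is nearly shut, with its skirts over the walls. I press on in 2 mm steps and watch the force.

move_arm(
  moves=[
    [0, 0, -0.06, 0],
    [0, 0, -0.04, 0],
    [0, 0, -0.04, 0],
    [0, 0, 0, 0],
    [0, 0, 0, 0],
  ],
)

```text
time: 11.52
tool_pos: [0.4511, 0.0067, 0.0583]
orientation: [0.257, -3.131, -0.0]
ft_force: [-1.1, -0.2, 1.2]
gripper_width: -0.001
```

move_arm(
  moves=[
    [0, 0, -0.02, 0],
    [0, 0, -0.02, 0],
    [0, 0, 0, 0],
    [0, 0, 0, 0],
  ],
)

```text
time: 12.02
tool_pos: [0.4511, 0.0067, 0.0563]
orientation: [0.257, -3.131, -0.0]
ft_force: [-2.1, 0.2, 2.6]
gripper_width: 0.001
```

move_arm(
  moves=[
    [0, 0, -0.02, 0],
    [0, 0, 0, 0],
    [0, 0, 0, 0],
    [0, 0, 0, 0],
  ],
)

```text
time: 12.52
tool_pos: [0.4512, 0.0067, 0.0559]
orientation: [-0.257, 3.13, -0.0]
ft_force: [-2.8, 1.3, 10.5]
gripper_width: -0.0
```

The stop is solid: force rose from 2.6 to 10.5 N at z = 55.9 mm, which is rim plus board. One last look before handing in.

```bash
python3 - <<'E'
from h import *
d=snap('side');e=snap('top');s=env.state();print(s['tool_pos'],s['ft_force'],s['time'])
cv2.imwrite('pics/p7.png',np.hstack([cv2.resize(d['img'][160:280,190:310],(400,400),interpolation=2),cv2.resize(e['img'][100:300,180:380],(400,400),interpolation=2)]))
E
```

```text
[0.45119809 0.00669808 0.0558579 ] [-2.74284933  0.53362111  9.51844405] 12.625
```

View pics/p7.png

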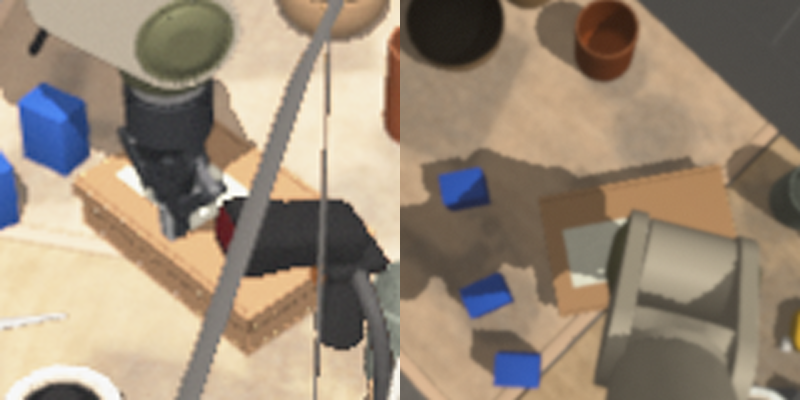

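The lid is flat and shut under the fingertips (side crop (175,225)), and the cup, blue boxes and measure stand where they were.

```bash
python3 -c "
from rig import env
print(env.job_done())"
```

```text
the job is handed in; nothing more can be done
None
```

The standing kraft box now lies flat in its row, and the lid is shut and held down by the fingertips. I handed the job in at about 12.6 s.

- **Box:** I pushed it over towards the middle with the closed fingers. In the side picture it matched the outline of a box lying flat with its top 44 mm above the bench, to about 3 mm. It had not slid and was clear of the other kraft box.
- **Lid:** I flipped it from behind along its arc and pressed it down in small steps. It met a firm stop at 55.9 mm (rim plus board), and the fingers were pressing with about 9.5–10.5 N at the end. The last pictures show it flat and shut.
- **Bench:** the cup, the blue look-alikes and what showed of the tape measure looked unmoved. The tape roll was not in the last crop; nothing went near it.
- **Checks that were weak:** the lamp partly hid the right end of the front row, so I did not see the second kraft box clearly after the push. The networks confused the flattened box with the flat one, so I relied on the outline and the pictures there.

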